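Make up two milling arbors

ROBOT

A 6-joint arm with a two-finger parallel gripper is mounted at the origin on the work surface. World frame = base frame: x ahead of the robot, y to its left, z up, the work surface at z = 0. Lengths are in mm, angles in rad, forces in N, time in s.
With the tool pointing down it reaches from about 300 to 750 mm from the base axis. Payload 8.5 kg.
Tool frame: the origin (TCP) lies at the very end of the fingers, on their centre line; the grasp point (between the pads) lies 19 mm behind it; z points along the fingers, y is the line along which they close (so a half turn about z gives the same grasp; the last joint's range is limited). The gripper opens to 88 mm and grips with 3 to 60 N. Pads are 18 mm wide; open, the fingers measure 123 mm over their backs; the gripper's body (75 mm by 187 mm) begins 45 mm behind the grasp point.
Start: joints at [1.058, 0.381, 1.297, -0, 1.464, -0.215], TCP at [161.371, 525.775, 238.748] pointing down, gripper open.
Joint ranges: [-3.11, 3.11], [-0.89, 2.33], [0.22, 2.48], [-1.42, 4.56], [0.17, 2.85], [-2.88, 2.88]. Speed limits (rad/s): [2.39, 2.39, 3.14, 3.14, 3.14, 3.14].

INTERFACE

Orientations are given as a unit quaternion [w, x, y, z].
In Python, from station import manip gives the robot as it stands.
- The arm moves only by the tool creep_tool, called as name(argument=value, ...) on one line, values as JSON. Schema: {"type":"object","properties":{"offsets":{"type":"array","items":{"type":"object","properties":{"aperture":{"type":"number"},"dx":{"type":"number"},"dy":{"type":"number"},"dz":{"type":"number"},"ax":{"type":"number"},"ay":{"type":"number"},"az":{"type":"number"}},"additionalProperties":false,"required":["aperture"]},"minItems":1,"maxItems":10},"grip_force":{"type":"number"},"only":{"type":"string"},"quiet":{"type":"boolean"},"lines":{"type":"string"}},"required":["offsets"],"additionalProperties":false}. offsets is a list of rows, 1 to 10 of them, each an object with the fields aperture (the opening from 0.0 (shut) to 1.0 (fully open)), dx, dy, dz (the shift in mm), ax, ay, az (a rotation vector in rad); a field left out counts as zero (the opening has to be given); each row is the pose to reach, as a shift and turn from the pose commanded when the call began, along the tool's axes at that moment; what a row does not reach only later rows make up. A row lasts 1/10 s, in which the tool goes at most 50 mm and 0.15 rad, less where a joint would pass 70% of its speed; a pose out of reach is approached as far as the arm can. The fingers move at their own pace and stop on an object; grip_force is the grip in N (left out, the last holds). Time passes only in rows, so rows that do not move let the fingers close. The tool returns the time, the measured TCP pose, the force, the opening and the grip force at its end. only (a regular expression) keeps the lines of the reply that match it, lines (a string "A,B") keeps lines A to B, and quiet returns only ok. Input that does not fit is refused with a message, and nothing moves.
- manip.get_obs(): the state, without advancing time (a new reading comes with each control period).
- manip.capture(name): name is "side" or "top"; returns a dict with "color" (400x640x3 uint8, red, green, blue), "camera_matrix" (3x3 intrinsics, pixels), "rvec" (rotation vector, rad) and "tvec" (3), from world to camera coordinates, as OpenCV has them. Camera axes: x right, y down, z forward; pixel columns grow to the right and rows downward; lengths in mm; the calibration is good to about 2 mm. A picture is of the moment at which its call begins. There is no depth.
- manip.hand_in(): hands the job in; it is judged then, once.
The state is a dict: "time": time; "joint_pos": joint angles; "qd": joint speeds; "joint_torque": joint torques, N m; "position": TCP position; "tcp_rot": TCP orientation; "force": force on the tool from outside, world axes, zero at the start; "wrist_torque": the same for the moment, N m; "finger_gap": opening from 0.0 (shut) to 1.0 (fully open); "gripper_force": force on a finger pad.
Only numpy, scipy, OpenCV 4.12 (cv2) and the standard library are available. Lean on these libraries where they do the work, as an engineer would, in place of code of your own. Each camera call takes 0.05 s, during which the arm holds its last target. There are 200 camera calls.

TASK

Make up the two milling arbors that stand on the bench for the next job. On the thick arbor in the blue stand goes the gold cutter first, then the bright spacing collar, then the bright cutter; on the slim arbor in the green stand goes the black spacing collar first, then the small dark cutter, every part flat and fully down on the one below it. Lower each part down its arbor rather than letting it drop, let go of everything, and leave the ring gear, the oil bottle and the spanner where they are.

Things in the scene. Friction and masses are not known exactly. Their poses are not given: they have to be found in the camera images.
- arbor_thick: Upright thick milling arbor fixed in a blue stand. Origin: centre of the stand's underside on the bench; z is the arbor's axis, up. Stand: plate 84 mm square, 12 mm thick, column 44 to 68 mm across. Flange 40 mm across, its top (the seat) 55 mm above the origin. Above the seat the arbor is 22 mm thick up to 42 mm, then tapers to a 12.5 mm thread ending at 58 mm. Parts slide on with 1 mm play.
- arbor_slim: Upright slim milling arbor fixed in a green stand. Origin: centre of the stand's underside on the bench; z is the arbor's axis, up. Stand: plate 84 mm square, 12 mm thick, column 44 to 68 mm across. Flange 28 mm across, its top (the seat) 55 mm above the origin. Above the seat the arbor is 16 mm thick up to 30 mm, then tapers to a 9 mm thread ending at 44 mm. Parts slide on with 1 mm play.
- cutter_gold: Staggered-tooth milling cutter, a toothed disc with a plain hole, lying flat on the bench. Gold-coloured (coated), 63 mm across the teeth, 14 mm thick, bore 24 mm. Weighs about 260 g. Origin: centre of its underside, z up along the bore; both faces are alike, so either may be up.
- cutter_bright: Staggered-tooth milling cutter, a toothed disc with a plain hole, lying flat on the bench. Bright silver steel, 63 mm across the teeth, 14 mm thick, bore 24 mm. Weighs about 260 g. Origin: centre of its underside, z up along the bore; both faces are alike, so either may be up.
- cutter_dark: Staggered-tooth milling cutter, a toothed disc with a plain hole, lying flat on the bench. Dark grey steel, the smallest of the three cutters: 50 mm across the teeth, 12 mm thick, bore 18 mm. Weighs about 140 g. Origin: centre of its underside, z up along the bore; both faces are alike, so either may be up.
- collar_bright: Spacing collar, a plain steel ring standing on its end on the bench, bright silver, 34 mm outside diameter, 18 mm tall, bore 24 mm. Weighs about 65 g. Origin: centre of its underside, z up along the bore; both ends are alike.
- collar_black: Spacing collar, a plain steel ring standing on its end on the bench, black, 26 mm outside diameter, 22 mm tall, bore 18 mm. Weighs about 50 g. Origin: centre of its underside, z up along the bore; both ends are alike.
- ring_gear: Bystander: rusty brown toothed ring gear lying flat, 120 mm across, 22 mm thick, with a 72 mm hole. Origin: centre of its underside.
- oil_bottle: Bystander: yellow oil bottle with a red spout, standing, 58 mm in diameter, 165 mm tall. Origin: centre of its underside.
- spanner: Bystander: steel spanner lying flat beyond the work, 200 mm long, 8 mm thick. Origin: middle of its underside; its x axis runs along its length.
There are look-alikes about, which are no part of the job. What is shaped like the cutter_bright but turquoise is not meant.

How it is judged:
By the outcome, as a careful person would: the job done as asked, in the order asked, and still so for the second after the job is handed in, with the robot touching nothing.
It also fails if it takes over 134 s, if anything falls off the work surface, if the arm or the gripper's body presses on something with over 40 N, if the wrist force passes 120 N, or if a joint passes its speed limit or range.

## Working session

There is one attempt and no reset: what is moved stays moved. The work goes in short steps, Python scripts to look and compute and a tool call to move; the robot and the scene stay as the last step left them, time stands still between calls to the robot, and variables do not carry over. Pictures are saved under pics/ and viewed, at most 14 in all, crops included, and the job is handed in when it is done.

```bash
mkdir -p pics; ls
```

Run:
```python
from station import manip
import cv2,numpy as np
for n in("top","side"):
    c=manip.capture(n); cv2.imwrite(f"pics/{n}0.png",c["color"][...,::-1]); 
    R=cv2.Rodrigues(np.array(c["rvec"],float))[0]; print(n,c["camera_matrix"],-R.T@np.array(c["tvec"]).ravel(),R.tolist())
print(manip.get_obs())
```

```text
pics
top [[491.24311224   0.         320.32663039]
 [  0.         491.24311224 194.32414856]
 [  0.           0.           1.        ]] [ 438.33513996    4.22440275 1136.43301859] [[0.028628455178047463, -0.9995291588059916, 0.01103957656369215], [-0.9929418734942252, -0.02970795540826876, -0.11482104879872224], [0.11509494956728886, -0.007674508586704813, -0.993324848426765]]
side [[447.91428535   0.         324.82590487]
 [  0.         447.91428535 208.21622999]
 [  0.           0.           1.        ]] [308.53840859 720.18150995 763.11369165] [[-0.9553559447312426, -0.29489299717250755, -0.018252098106528253], [-0.18840163162277046, 0.6556167176534266, -0.731212380047839], [0.22759579097284025, -0.6951293690759748, -0.681905650496815]]
{'time': 0.1, 'joint_pos': array([ 1.05769239e+00,  3.81103376e-01,  1.29812394e+00, -2.13498057e-05,
        1.46361878e+00, -2.15313872e-01]), 'qd': array([ 1.43752624e-03, -2.54759482e-03, -1.80770865e-03, -6.63027880e-05,
       -2.47307526e-03, -1.67134609e-03]), 'joint_torque': array([ 4.41180469e-03, -4.38648570e+01, -2.24915135e+01,  7.15354783e-02,
        3.41766095e-02, -1.19260608e-04]), 'position': array([161.26554686, 525.56889625, 238.23366093]), 'tcp_rot': array([-2.13328208e-04,  1.48344315e-01,  9.88935575e-01, -5.89393730e-04]), 'force': array([ 1.77693226, -0.31131442,  1.7678203 ]), 'wrist_torque': array([-0.02515078, -0.06254497,  0.05396933]), 'gripper_force': 0.0, 'finger_gap': 1.0009430043391059}
```

View pics/top0.png

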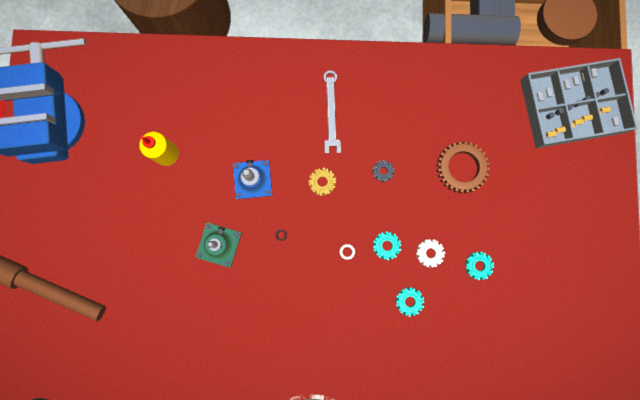

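View pics/side0.png

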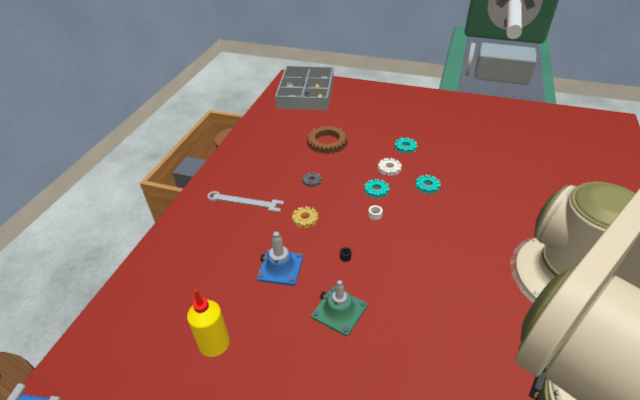

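The top view shows the blue stand at (252,178) and the green stand at (217,245). The parts are gold cutter (322,181), dark cutter (383,170), black collar (281,235) and bright collar (347,252). Candidates for the bright cutter are (431,253), white/silver, and (387,246), (480,266) and (410,302), all turquoise. (431,253) fits, because the task rules out turquoise.

Next I'll measure and confirm with an enlarged crop.

Create h.py:
```python
from station import manip
import cv2,numpy as np
def cam(n):
    c=manip.capture(n); c["P"]=c["camera_matrix"]@np.c_[cv2.Rodrigues(np.array(c["rvec"],float))[0],np.array(c["tvec"],float).ravel()]; return c
def proj(c,p): return cv2.projectPoints(np.array(p,float).reshape(-1,1,3),np.array(c["rvec"],float),np.array(c["tvec"],float),np.array(c["camera_matrix"]),None)[0].reshape(-1,2)
def tri(a,b,pa,pb):
    X=cv2.triangulatePoints(a["P"],b["P"],np.array(pa,float).reshape(2,1),np.array(pb,float).reshape(2,1)).ravel(); return X[:3]/X[3]
def red(img):
    h=cv2.cvtColor(img,cv2.COLOR_RGB2HSV); return ((h[...,0]<6)|(h[...,0]>174))&(h[...,1]>150)&(h[...,2]>90)
def blob(c,uv,r=22):
    "hull of the non-bench blob nearest uv: centroid and area"
    m=(~red(c["color"])).astype(np.uint8); n,l,s,ce=cv2.connectedComponentsWithStats(m,connectivity=8)
    w=[i for i in range(1,n) if s[i,4]>15]; i=min(w,key=lambda i:np.hypot(*(ce[i]-uv)))
    p=np.argwhere(l==i)[:,::-1].astype(np.int32); k=np.zeros(m.shape,np.uint8); cv2.fillConvexPoly(k,cv2.convexHull(p),1)
    q=np.argwhere(k)[:,::-1]; return q.mean(0),len(q),np.ptp(p,axis=0)+1
def tile(c,u,v,w,h,k): return cv2.resize(c["color"][v-h//2:v+h//2,u-w//2:u+w//2,::-1],None,fx=k,fy=k,interpolation=cv2.INTER_CUBIC)
```

Run:
```python
from h import *
t,s=cam("top"),cam("side")
O=dict(gold=((322,181),(305,217)),dark=((383,170),(312,179)),bright=((431,253),(390,166)),colB=((347,252),(376,212)),colK=((281,235),(345,254)),ring=((463,167),(327,139)),
 blue=((252,178),(280,260)),green=((217,245),(339,305)),tq1=((387,246),(377,187)))
for k,(a,b) in O.items():
    A,B=blob(t,a),blob(s,b); print(k,tri(t,s,A[0],B[0]).round(1),A[0].round(1),A[1:],B[0].round(1),B[1:])
m=np.vstack([np.hstack([tile(t,252,178,50,38,8),tile(t,217,245,50,38,8)]),np.hstack([tile(s,279,250,50,38,8),tile(s,339,297,50,38,8)])])
cv2.imwrite("pics/arb.png",m[:600,:800]); cv2.imwrite("pics/cand.png",tile(t,431,264,140,100,5))
```

```text
gold [599.6  -7.9   6.6] [322.1 181.2] (662, array([29, 29], dtype=int32)) [304.6 216.9] (530, array([28, 23], dtype=int32))
dark [ 629.4 -149.3    6.3] [383.  170.3] (409, array([23, 23], dtype=int32)) [311.5 179.3] (264, array([20, 16], dtype=int32))
bright [ 441.6 -260.2    6.9] [430.4 252.8] (703, array([30, 29], dtype=int32)) [389.2 166.3] (407, array([25, 20], dtype=int32))
colB [439.1 -69.    9.1] [346.9 251.5] (225, array([17, 16], dtype=int32)) [375.  212.1] (213, array([15, 17], dtype=int32))
colK [472.8  84.   12.5] [280.3 234.8] (104, array([11, 12], dtype=int32)) [345.  253.8] (145, array([11, 15], dtype=int32))
ring [ 643.2 -335.1    9.5] [462.9 166.7] (2187, array([53, 52], dtype=int32)) [326.9 139.3] (961, array([41, 28], dtype=int32))
blue [598.6 153.5  22.1] [251.8 179.1] (1456, array([41, 40], dtype=int32)) [279.6 261.8] (1874, array([48, 56], dtype=int32))
green [446.8 224.4  12.1] [218.1 244.5] (1486, array([47, 46], dtype=int32)) [338.9 308.1] (1995, array([57, 58], dtype=int32))
tq1 [ 455.5 -159.8    7.8] [386.7 245.4] (703, array([30, 30], dtype=int32)) [376.4 188. ] (453, array([26, 21], dtype=int32))
```

View pics/arb.png

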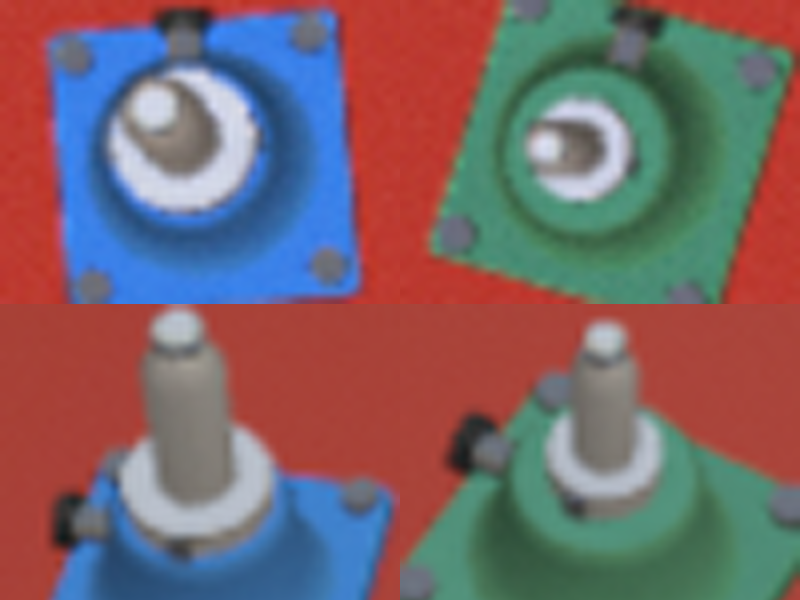

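View pics/cand.png

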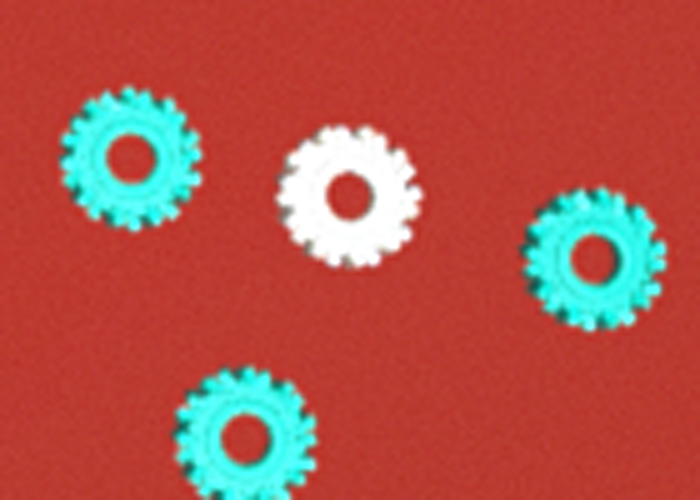

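Crops: the (431,253) disc is white-silver and its three neighbours are turquoise, so it is the bright cutter. In original pixels:

| Arbor | Point | Top | Side |
|---|---|---|---|
| Blue | tip | (245.8,171.6) | (275.7,233.6) |
| Blue | flange | (249.4,175.9) | (278.1,252.9) |
| Green | tip | (209.9,243.7) | (339.2,281.8) |
| Green | flange | (214.1,243.9) | (339.1,296.2) |

Run:
```python
from h import *
from scipy.optimize import least_squares as L
t,s=cam("top"),cam("side")
D=dict(blue=(113,(245.8,171.6),(275.7,233.6),(249.4,175.9),(278.1,252.9)),green=(99,(209.9,243.7),(339.2,281.8),(214.06,243.9),(339.06,296.2)))
for k,(H,a,b,c,d) in D.items():
    print(k,"tip",tri(t,s,a,b).round(1),"seat",tri(t,s,c,d).round(1))
    f=lambda p:np.r_[proj(t,[[*p,H],[*p,55]])-[a,c],proj(s,[[*p,H],[*p,55]])-[b,d]].ravel()
    r=L(f,[500,150]); print(r.x.round(1),r.fun.round(2))
O=dict(gold=(7,(322.1,181.2),(304.6,216.9)),dark=(6,(383,170.3),(311.5,179.3)),bright=(7,(430.4,252.8),(389.2,166.3)),colB=(9,(346.9,251.5),(375,212.1)),colK=(11,(280.3,234.8),(345,253.8)))
for k,(z,a,b) in O.items():
    f=lambda p:np.r_[proj(t,[[*p,z]])[0]-a,proj(s,[[*p,z]])[0]-b]
    r=L(f,[500,0]); print(k,r.x.round(1),r.fun.round(2))
```

```text
blue tip [600.1 154.6 111. ] seat [600.2 154.9  52.4]
[599.5 155.3] [-0.38  0.37 -0.31  0.25 -0.3  -0.47 -0.12 -0.65]
green tip [446.9 224.9  97. ] seat [447.1 225.2  52.7]
[446.7 225.5] [-0.44  0.36 -0.31  0.45 -0.3  -0.42 -0.23 -0.59]
gold [599.5  -7.7] [-0.02  0.19 -0.18 -0.11]
dark [ 629.5 -149.3] [ 0.11  0.26 -0.32  0.05]
bright [ 441.6 -260.2] [ 0.01  0.19 -0.23 -0.04]
colB [439.  -68.9] [ 0.04  0.22 -0.24 -0.  ]
colK [472.9  83.6] [ 0.24  0.07 -0.13  0.28]
```

creep_tool(offsets=[{"aperture":0.86,"az":-0.1488},{"aperture":0.86,"az":-0.2977},{"aperture":0.86,"az":-0.2977},{"aperture":0.86,"az":-0.2977}], grip_force=25)

```text
time: 0.7
position: [161.4, 525.8, 238.7]
tcp_rot: [-0.0, 0.002, 1.0, -0.0]
force: [0.7, 0.6, -0.7]
finger_gap: 0.864
gripper_force: 0.0
```

```bash
python3 -c "from station import manip;print(manip.get_obs())"
```

```text
{'time': 0.7, 'joint_pos': array([ 1.05767753e+00,  3.80611507e-01,  1.29746951e+00,  2.94623077e-05,
        1.46357404e+00, -5.08943325e-01]), 'qd': array([-1.28655474e-03, -1.84271468e-03, -9.88156828e-04, -3.52264433e-05,
        5.04677194e-04,  4.88309057e-04]), 'joint_torque': array([ 9.86695813e-04, -4.37563205e+01, -2.24447215e+01,  5.82626334e-02,
        5.23920148e-02, -1.88925499e-01]), 'position': array([161.36704252, 525.75850112, 238.71874139]), 'tcp_rot': array([-2.80363453e-05,  2.08931126e-03,  9.99997817e-01, -2.00539756e-05]), 'force': array([ 0.74627013,  0.57586402, -0.66614307]), 'wrist_torque': array([ 0.00854007,  0.02799989, -0.04037117]), 'gripper_force': 0.0, 'finger_gap': 0.86441524115125}
```

creep_tool(offsets=[{"aperture":0.86,"dx":-308,"dy":-372,"az":0.002},{"aperture":0.86,"dx":-308,"dy":-372,"az":0.004},{"aperture":0.86,"dx":-308,"dy":-372,"az":0.004},{"aperture":0.86,"dx":-308,"dy":-372,"az":0.004},{"aperture":0.86,"dx":-308,"dy":-372,"az":0.004},{"aperture":0.86,"dx":-308,"dy":-372,"az":0.004},{"aperture":0.86,"dx":-308,"dy":-372,"az":0.004},{"aperture":0.86,"dx":-308,"dy":-372,"az":0.004},{"aperture":0.86,"dx":-308,"dy":-372,"az":0.004},{"aperture":0.86,"dx":-308,"dy":-372,"az":0.004}], grip_force=25)

```text
time: 1.7
position: [471.0, 151.1, 238.7]
tcp_rot: [0.0, 0.005, 1.0, -0.0]
force: [-0.2, 0.2, 0.3]
finger_gap: 0.862
gripper_force: 0.0
```

creep_tool(offsets=[{"aperture":0.86,"dx":-132,"dy":-160},{"aperture":0.86,"dx":-132,"dy":-160},{"aperture":0.86,"dx":-132,"dy":-160},{"aperture":0.86,"dx":-132,"dy":-160},{"aperture":0.86,"dx":-132,"dy":-160},{"aperture":0.86,"dx":-132,"dy":-160,"dz":150},{"aperture":0.86,"dx":-132,"dy":-160,"dz":150},{"aperture":0.86,"dx":-132,"dy":-160,"dz":150},{"aperture":0.86,"dx":-132,"dy":-160,"dz":150},{"aperture":0.86,"dx":-132,"dy":-160,"dz":150}])

```text
time: 2.7
position: [601.0, -6.5, 90.0]
tcp_rot: [0.0, 0.003, 1.0, 0.0]
force: [0.3, 0.3, 0.8]
finger_gap: 0.862
gripper_force: 0.0
```

creep_tool(offsets=[{"aperture":0.86,"dx":1.5,"dy":-1.2,"dz":60,"az":-0.007},{"aperture":0.86,"dx":1.5,"dy":-1.2,"dz":60,"az":-0.007},{"aperture":0.86,"dx":1.5,"dy":-1.2,"dz":60,"az":-0.007}])

```text
time: 3.0
position: [599.5, -7.9, 29.8]
tcp_rot: [-0.0, -0.001, 1.0, 0.0]
force: [0.8, 0.7, 0.2]
finger_gap: 0.86
gripper_force: 0.0
```

Run:
```python
from h import *
p=manip.get_obs()["position"]; print(manip.get_obs()["tcp_rot"],p)
T=[]
for n in("top","side"):
    c=cam(n); u=proj(c,p)[0]; v=proj(c,[599.5,-7.7,14])[0]; print(n,u,v); a=u.round().astype(int)
    x=tile(c,a[0],a[1],66,100,6); 
    for q,col in((u,(255,0,255)),(v,(255,255,0))):
        z=((q-a+[33,50]+.5)*6).astype(int); cv2.drawMarker(x,tuple(int(i) for i in z),col,0,14,1)
    T.append(x)
cv2.imwrite("pics/g1.png",np.hstack(T))
```

```text
[-4.84713960e-06 -1.14447195e-03  9.99999345e-01  1.52759976e-06] [599.49426789  -7.93402278  29.84468104]
top [322.32623049 179.99752562] [322.12137167 180.97935011]
side [303.997432   209.88450476] [304.29092081 214.72278034]
```

View pics/g1.png

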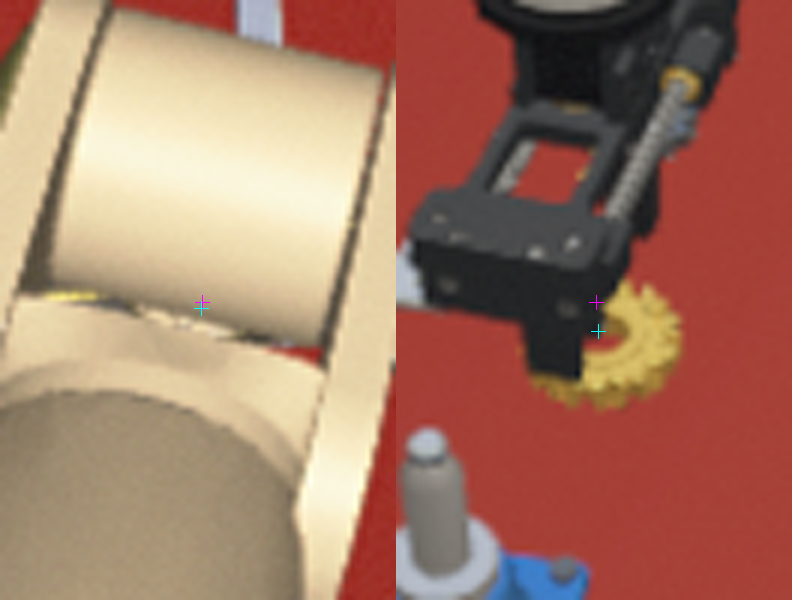

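The top view is hidden by the arm. In the side view the fingers straddle the gold cutter and the near finger tip is at (554,380) in the picture, which is consistent with the projected TCP. Next: descend and grip.

creep_tool(offsets=[{"aperture":0.86,"dz":20},{"aperture":0.86,"dz":27},{"aperture":0.86,"dz":27},{"aperture":0.4,"dz":27},{"aperture":0.4,"dz":27},{"aperture":0.4,"dz":27},{"aperture":0.4,"dz":27},{"aperture":0.4,"dz":27},{"aperture":0.4,"dz":27},{"aperture":0.4,"dz":27}], grip_force=35)

```text
time: 4.1
position: [599.7, -7.9, 2.8]
tcp_rot: [0.001, -0.001, 1.0, -0.0]
force: [-0.6, 1.0, 5.6]
finger_gap: 0.708
gripper_force: 35.0
```

creep_tool(offsets=[{"aperture":0.4,"dz":-50},{"aperture":0.4,"dz":-100},{"aperture":0.4,"dz":-125},{"aperture":0.4,"dy":50,"dz":-125},{"aperture":0.4,"dy":100,"dz":-125},{"aperture":0.4,"dy":140,"dz":-125},{"aperture":0.4,"dy":163,"dz":-120},{"aperture":0.4,"dy":163,"dz":-120},{"aperture":0.4,"dy":163,"dz":-120},{"aperture":0.4,"dy":163,"dz":-120}])

```text
time: 5.1
position: [598.8, 153.9, 121.8]
tcp_rot: [-0.0, -0.001, 1.0, -0.0]
force: [-0.2, 0.1, -2.1]
finger_gap: 0.707
gripper_force: 35.0
```

Run:
```python
from h import *
o=manip.get_obs(); p=o["position"]; print(p,o["tcp_rot"],o["force"])
c=cam("side"); cv2.imwrite("pics/g2.png",tile(c,282,235,110,90,7)[:600])
c=cam("top"); cv2.imwrite("pics/g2t.png",tile(c,252,175,100,80,6))
```

```text
[598.80313556 153.89925186 121.77114952] [-1.01390879e-04 -9.15617601e-04  9.99999559e-01 -1.82555426e-04] [-0.20059794  0.14384588 -2.06353867]
```

View pics/g2.png

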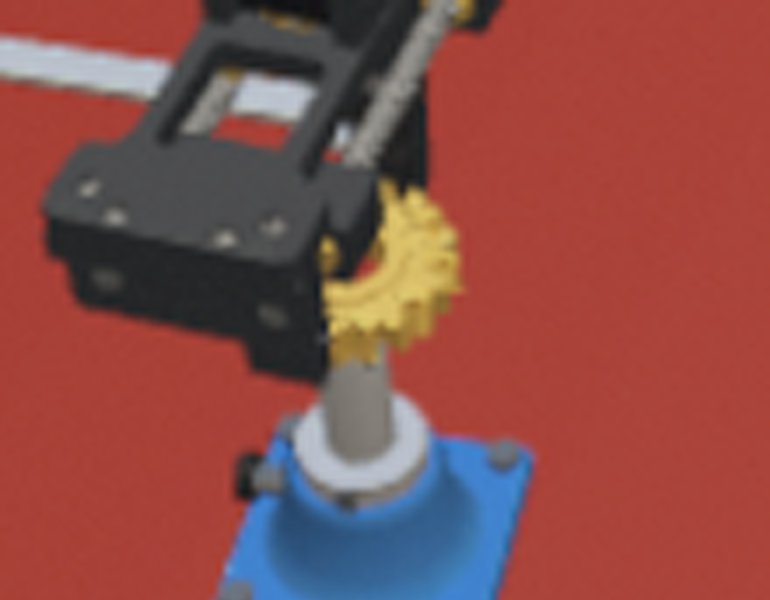

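The gold cutter is level in the fingers above the arbor, with its visible right half around (400,270) in the crop, over the shaft at (358,400). Lowering, with a watch on side forces.

creep_tool(offsets=[{"aperture":0.4,"dz":5},{"aperture":0.4,"dz":10},{"aperture":0.4,"dz":15},{"aperture":0.4,"dz":20},{"aperture":0.4,"dz":20}])

```text
time: 5.7
position: [598.6, 155.0, 100.9]
tcp_rot: [-0.0, -0.001, 1.0, -0.0]
force: [-0.3, 0.1, -2.7]
finger_gap: 0.712
gripper_force: 35.0
```

creep_tool(offsets=[{"aperture":0.4,"dz":4},{"aperture":0.4,"dz":8},{"aperture":0.4,"dz":12},{"aperture":0.4,"dz":12}])

```text
time: 6.1
position: [599.2, 155.1, 89.5]
tcp_rot: [0.001, -0.001, 1.0, 0.0]
force: [4.9, 0.9, -3.9]
finger_gap: 0.706
gripper_force: 35.0
```

creep_tool(offsets=[{"aperture":0.4,"dx":-0.6,"dz":4},{"aperture":0.4,"dx":-0.6,"dz":8},{"aperture":0.4,"dx":-0.6,"dz":12},{"aperture":0.4,"dx":-0.6,"dz":16},{"aperture":0.4,"dx":-0.6,"dz":20},{"aperture":0.4,"dx":-0.6,"dz":24},{"aperture":0.4,"dx":-0.6,"dz":27},{"aperture":0.4,"dx":-0.6,"dz":27}])

```text
time: 6.9
position: [599.2, 155.0, 62.2]
tcp_rot: [-0.0, -0.001, 1.0, -0.0]
force: [3.2, 1.3, -4.4]
finger_gap: 0.706
gripper_force: 35.0
```

creep_tool(offsets=[{"aperture":0.4,"dz":1},{"aperture":0.4,"dz":2},{"aperture":0.4,"dz":3},{"aperture":0.4,"dz":4},{"aperture":0.4,"dz":4}])

```text
time: 7.4
position: [599.3, 155.0, 58.7]
tcp_rot: [-0.0, -0.001, 1.0, 0.0]
force: [1.1, 0.7, -1.4]
finger_gap: 0.708
gripper_force: 35.0
```

creep_tool(offsets=[{"aperture":0.4,"dz":0.5},{"aperture":0.4,"dz":1},{"aperture":0.4,"dz":1.5},{"aperture":0.4,"dz":1.5}])

```text
time: 7.8
position: [599.3, 155.0, 57.9]
tcp_rot: [0.0, -0.001, 1.0, -0.0]
force: [-1.8, -0.1, 5.0]
finger_gap: 0.71
gripper_force: 35.0
```

Gold seated: TCP 57.9, against 55 + 2.9 expected, with contact force. Releasing and going to the bright collar.

creep_tool(offsets=[{"aperture":0.8},{"aperture":0.8},{"aperture":0.8},{"aperture":0.8,"dz":-20},{"aperture":0.8,"dz":-60},{"aperture":0.8,"dz":-85},{"aperture":0.8,"dz":-85},{"aperture":0.55,"dz":-85}])

```text
time: 8.6
position: [599.1, 155.0, 141.8]
tcp_rot: [-0.0, -0.001, 1.0, -0.0]
force: [0.3, -0.2, -0.8]
finger_gap: 0.732
gripper_force: 0.0
```

creep_tool(offsets=[{"aperture":0.55,"dx":160.6,"dy":-223.7},{"aperture":0.55,"dx":160.6,"dy":-223.7},{"aperture":0.55,"dx":160.6,"dy":-223.7},{"aperture":0.55,"dx":160.6,"dy":-223.7},{"aperture":0.55,"dx":160.6,"dy":-223.7},{"aperture":0.55,"dx":160.6,"dy":-223.7,"dz":40},{"aperture":0.55,"dx":160.6,"dy":-223.7,"dz":80},{"aperture":0.55,"dx":160.6,"dy":-223.7,"dz":105},{"aperture":0.55,"dx":160.6,"dy":-223.7,"dz":105},{"aperture":0.55,"dx":160.6,"dy":-223.7,"dz":105}])

```text
time: 9.6
position: [439.1, -69.0, 37.0]
tcp_rot: [-0.001, -0.002, 1.0, 0.0]
force: [1.1, 0.2, 0.2]
finger_gap: 0.548
gripper_force: 0.0
```

Run:
```python
from h import *
o=manip.get_obs(); print(o["position"],o["tcp_rot"])
s=cam("side");t=cam("top"); a=tile(s,282,250,64,80,6); u=proj(s,o["position"])[0].round().astype(int); b=tile(s,u[0],u[1],66,80,6)
cv2.imwrite("pics/g3.png",np.hstack([a,b]))
```

```text
[439.05217902 -68.95856576  37.0057084 ] [-9.13454361e-04 -1.50616367e-03  9.99998365e-01  4.08852219e-04]
```

View pics/g3.png

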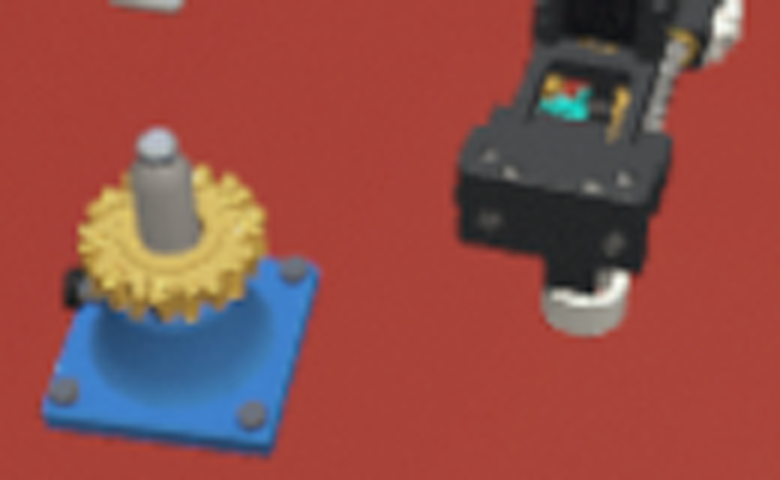

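The gold cutter lies flat on its seat at (172,240) in the crop. The fingers are over the bright collar at (585,300).

creep_tool(offsets=[{"aperture":0.55,"dz":20},{"aperture":0.55,"dz":33},{"aperture":0.55,"dz":33},{"aperture":0.2,"dz":33},{"aperture":0.2,"dz":33},{"aperture":0.2,"dz":33},{"aperture":0.2,"dz":33},{"aperture":0.2,"dz":33}], grip_force=25)

```text
time: 10.5
position: [439.8, -69.3, 5.2]
tcp_rot: [0.001, -0.001, 1.0, -0.0]
force: [-1.0, 0.3, 7.3]
finger_gap: 0.372
gripper_force: 25.0
```

creep_tool(offsets=[{"aperture":0.2,"dz":-50},{"aperture":0.2,"dz":-100},{"aperture":0.2,"dz":-125},{"aperture":0.2,"dx":-160.5,"dy":224,"dz":-125},{"aperture":0.2,"dx":-160.5,"dy":224,"dz":-125},{"aperture":0.2,"dx":-160.5,"dy":224,"dz":-125},{"aperture":0.2,"dx":-160.5,"dy":224,"dz":-125},{"aperture":0.2,"dx":-160.5,"dy":224,"dz":-125},{"aperture":0.2,"dx":-160.5,"dy":224,"dz":-125},{"aperture":0.2,"dx":-160.5,"dy":224,"dz":-125}])

```text
time: 11.5
position: [600.0, 157.9, 129.0]
tcp_rot: [0.0, -0.003, 1.0, 0.0]
force: [-0.7, -0.0, 0.6]
finger_gap: 0.362
gripper_force: 25.0
```

creep_tool(offsets=[{"aperture":0.2},{"aperture":0.2},{"aperture":0.2,"dz":5},{"aperture":0.2,"dz":10},{"aperture":0.2,"dz":15},{"aperture":0.2,"dz":20},{"aperture":0.2,"dz":20}])

```text
time: 12.2
position: [598.8, 155.1, 108.3]
tcp_rot: [-0.001, -0.001, 1.0, -0.0]
force: [-0.2, 0.2, -0.8]
finger_gap: 0.367
gripper_force: 25.0
```

creep_tool(offsets=[{"aperture":0.2,"dx":-0.7,"dz":4},{"aperture":0.2,"dx":-0.7,"dz":8},{"aperture":0.2,"dx":-0.7,"dz":12},{"aperture":0.2,"dx":-0.7,"dz":16},{"aperture":0.2,"dx":-0.7,"dz":16}])

```text
time: 12.7
position: [599.7, 155.3, 92.6]
tcp_rot: [-0.001, -0.001, 1.0, -0.0]
force: [-0.4, 0.4, 0.2]
finger_gap: 0.368
gripper_force: 25.0
```

```bash
python3 -c "
from station import manip;o=manip.get_obs();print(o['position'],o['force'])"
```

```text
[599.66097372 155.29736832  92.5595691 ] [-0.39222806  0.37072663  0.2443861 ]
```

Threaded without side force. Seat expected at TCP ≈ 69 + 4.5 = 73.5.

creep_tool(offsets=[{"aperture":0.2,"dz":4},{"aperture":0.2,"dz":8},{"aperture":0.2,"dz":12},{"aperture":0.2,"dz":15},{"aperture":0.2,"dz":16.5},{"aperture":0.2,"dz":17.5},{"aperture":0.2,"dz":17.5}])

```text
time: 13.4
position: [599.9, 155.3, 75.7]
tcp_rot: [-0.0, -0.001, 1.0, 0.0]
force: [0.4, -0.2, 0.1]
finger_gap: 0.369
gripper_force: 25.0
```

creep_tool(offsets=[{"aperture":0.2,"dz":0.5},{"aperture":0.2,"dz":1},{"aperture":0.2,"dz":1}])

```text
time: 13.7
position: [599.9, 155.3, 74.8]
tcp_rot: [-0.0, -0.001, 1.0, -0.0]
force: [-0.2, -0.4, -0.0]
finger_gap: 0.366
gripper_force: 25.0
```

creep_tool(offsets=[{"aperture":0.2,"dz":0.5},{"aperture":0.2,"dz":1},{"aperture":0.2,"dz":1}])

```text
time: 14.0
position: [600.0, 155.3, 74.2]
tcp_rot: [0.0, -0.001, 1.0, 0.0]
force: [-2.1, -0.9, 4.0]
finger_gap: 0.37
gripper_force: 25.0
```

creep_tool(offsets=[{"aperture":0.2,"dz":0.5},{"aperture":0.2,"dz":1},{"aperture":0.2,"dz":1}])

```text
time: 14.3
position: [600.0, 155.3, 74.2]
tcp_rot: [0.001, -0.002, 1.0, -0.0]
force: [-5.1, -1.0, 12.4]
finger_gap: 0.367
gripper_force: 25.0
```

creep_tool(offsets=[{"aperture":0.55,"dz":-1},{"aperture":0.55,"dz":-1},{"aperture":0.55,"dz":-1},{"aperture":0.55,"dz":-20},{"aperture":0.55,"dz":-60},{"aperture":0.84,"dz":-66},{"aperture":0.84,"dz":-66}])

```text
time: 15.0
position: [600.3, 155.4, 139.6]
tcp_rot: [0.001, -0.001, 1.0, 0.0]
force: [-0.3, 0.1, -0.2]
finger_gap: 0.708
gripper_force: 0.0
```

creep_tool(offsets=[{"aperture":0.84,"dx":159.2,"dy":-415.1},{"aperture":0.84,"dx":159.2,"dy":-415.1},{"aperture":0.84,"dx":159.2,"dy":-415.1},{"aperture":0.84,"dx":159.2,"dy":-415.1},{"aperture":0.84,"dx":159.2,"dy":-415.1},{"aperture":0.84,"dx":159.2,"dy":-415.1},{"aperture":0.84,"dx":159.2,"dy":-415.1},{"aperture":0.84,"dx":159.2,"dy":-415.1},{"aperture":0.84,"dx":159.2,"dy":-415.1},{"aperture":0.84,"dx":159.2,"dy":-415.1,"dz":50}])

```text
time: 16.0
position: [442.3, -266.6, 91.0]
tcp_rot: [0.003, 0.001, 1.0, -0.004]
force: [0.9, -0.2, -0.8]
finger_gap: 0.841
gripper_force: 0.0
```

creep_tool(offsets=[{"aperture":0.84,"dz":40},{"aperture":0.84,"dz":50},{"aperture":0.84,"dz":50}])

```text
time: 16.3
position: [441.3, -259.5, 37.3]
tcp_rot: [-0.002, -0.002, 1.0, 0.001]
force: [-0.5, -1.0, 0.6]
finger_gap: 0.839
gripper_force: 0.0
```

Run:
```python
from h import *
o=manip.get_obs(); print(o["position"],o["tcp_rot"])
s=cam("side"); a=tile(s,282,250,64,80,6); u=proj(s,o["position"])[0].round().astype(int); b=tile(s,u[0],u[1],66,80,6)
cv2.imwrite("pics/g4.png",np.hstack([a,b]))
```

```text
[ 441.25163797 -259.51409281   37.32462347] [-0.00152987 -0.00150853  0.9999966   0.00147687]
```

View pics/g4.png

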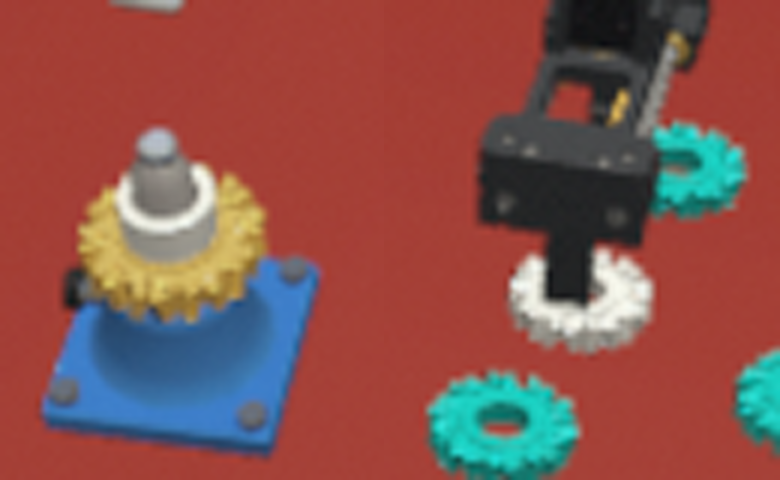

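The bright collar sits flat on the gold cutter at (167,215). The fingers straddle the bright cutter at (580,300), clear of the turquoise ones.

creep_tool(offsets=[{"aperture":0.84,"dz":20},{"aperture":0.84,"dy":-0.5,"dz":34},{"aperture":0.84,"dy":-0.5,"dz":34},{"aperture":0.4,"dy":-0.5,"dz":34},{"aperture":0.4,"dy":-0.5,"dz":34},{"aperture":0.4,"dy":-0.5,"dz":34},{"aperture":0.4,"dy":-0.5,"dz":34},{"aperture":0.4,"dy":-0.5,"dz":34},{"aperture":0.4,"dy":-0.5,"dz":34}], grip_force=35)

```text
time: 17.25
position: [442.5, -260.9, 6.2]
tcp_rot: [0.001, -0.002, 1.0, -0.001]
force: [0.2, 2.2, 7.7]
finger_gap: 0.691
gripper_force: 34.9
```

```bash
python3 -c "
from station import manip;o=manip.get_obs();print(o['position'],o['tcp_rot'])"
```

```text
[ 442.48927944 -260.90053046    6.15375773] [ 9.01560034e-04 -1.50225725e-03  9.99998274e-01 -6.18714047e-04]
```

creep_tool(offsets=[{"aperture":0.4,"dz":-50},{"aperture":0.4,"dz":-100},{"aperture":0.4,"dz":-125},{"aperture":0.4,"dx":-159.4,"dy":415.6,"dz":-125},{"aperture":0.4,"dx":-159.4,"dy":415.6,"dz":-125},{"aperture":0.4,"dx":-159.4,"dy":415.6,"dz":-125},{"aperture":0.4,"dx":-159.4,"dy":415.6,"dz":-125},{"aperture":0.4,"dx":-159.4,"dy":415.6,"dz":-125},{"aperture":0.4,"dx":-159.4,"dy":415.6,"dz":-125},{"aperture":0.4,"dx":-159.4,"dy":415.6,"dz":-125}])

```text
time: 18.25
position: [566.5, 68.5, 130.3]
tcp_rot: [0.0, -0.002, 1.0, -0.0]
force: [1.4, -0.5, -2.3]
finger_gap: 0.692
gripper_force: 34.9
```

creep_tool(offsets=[{"aperture":0.4,"dx":-54.4,"dy":142},{"aperture":0.4,"dx":-54.4,"dy":142},{"aperture":0.4,"dx":-54.4,"dy":142},{"aperture":0.4,"dx":-54.4,"dy":142}])

```text
time: 18.65
position: [620.7, 213.8, 129.6]
tcp_rot: [0.0, -0.004, 1.0, 0.001]
force: [-1.2, -0.3, -3.3]
finger_gap: 0.691
gripper_force: 34.9
```

```bash
python3 -c "
from station import manip;o=manip.get_obs();print(o['position'],o['tcp_rot'])"
```

```text
[620.66104167 213.80512581 129.56688545] [ 4.90053108e-04 -4.05799414e-03  9.99991421e-01  6.71755183e-04]
```

creep_tool(offsets=[{"aperture":0.4,"dx":10,"dy":-30},{"aperture":0.4,"dx":20,"dy":-58},{"aperture":0.4,"dx":20,"dy":-58},{"aperture":0.4,"dx":20,"dy":-58},{"aperture":0.4,"dx":20,"dy":-58}])

```text
time: 19.15
position: [600.6, 150.9, 130.0]
tcp_rot: [0.0, -0.002, 1.0, 0.0]
force: [-0.2, -0.2, -2.9]
finger_gap: 0.689
gripper_force: 34.9
```

```bash
python3 -c "
from station import manip;o=manip.get_obs();print(o['position'],o['tcp_rot'],o['force'])"
```

```text
[600.58322622 150.8567777  130.01845284] [ 2.15367242e-04 -1.51427892e-03  9.99998826e-01  9.66448444e-05] [-0.16542174 -0.18830141 -2.89632061]
```

creep_tool(offsets=[{"aperture":0.4,"dy":4.4},{"aperture":0.4,"dy":4.4},{"aperture":0.4,"dy":4.4,"dz":5},{"aperture":0.4,"dy":4.4,"dz":10},{"aperture":0.4,"dy":4.4,"dz":15},{"aperture":0.4,"dy":4.4,"dz":20},{"aperture":0.4,"dy":4.4,"dz":20}])

```text
time: 19.85
position: [600.1, 154.8, 108.8]
tcp_rot: [-0.001, -0.001, 1.0, -0.0]
force: [0.8, -0.4, -3.5]
finger_gap: 0.688
gripper_force: 34.9
```

creep_tool(offsets=[{"aperture":0.4,"dz":4},{"aperture":0.4,"dz":8},{"aperture":0.4,"dz":10},{"aperture":0.4,"dz":10}])

```text
time: 20.25
position: [600.3, 154.9, 99.4]
tcp_rot: [-0.0, -0.001, 1.0, -0.0]
force: [0.1, 0.0, -2.5]
finger_gap: 0.692
gripper_force: 34.9
```

creep_tool(offsets=[{"aperture":0.4,"dy":0.2,"dz":2},{"aperture":0.4,"dy":0.2,"dz":3.5},{"aperture":0.4,"dy":0.2,"dz":5},{"aperture":0.4,"dy":0.2,"dz":5}])

```text
time: 20.65
position: [600.3, 155.1, 94.5]
tcp_rot: [-0.0, -0.001, 1.0, -0.0]
force: [0.2, 0.3, -2.6]
finger_gap: 0.69
gripper_force: 34.9
```

creep_tool(offsets=[{"aperture":0.4,"dz":0.5},{"aperture":0.4,"dz":1},{"aperture":0.4,"dz":1}])

```text
time: 20.95
position: [600.4, 155.1, 93.7]
tcp_rot: [-0.0, -0.001, 1.0, -0.0]
force: [0.2, -0.5, -3.5]
finger_gap: 0.689
gripper_force: 34.9
```

creep_tool(offsets=[{"aperture":0.4,"dz":0.5},{"aperture":0.4,"dz":1},{"aperture":0.4,"dz":1}])

```text
time: 21.25
position: [600.5, 155.1, 93.2]
tcp_rot: [0.0, -0.001, 1.0, -0.0]
force: [-1.3, -0.3, 0.6]
finger_gap: 0.699
gripper_force: 34.8
```

creep_tool(offsets=[{"aperture":0.4,"dz":0.6},{"aperture":0.4,"dz":0.6},{"aperture":0.82},{"aperture":0.82},{"aperture":0.82},{"aperture":0.82,"dz":-20},{"aperture":0.82,"dz":-50},{"aperture":0.82,"dz":-50}], grip_force=25)

```text
time: 22.05
position: [602.0, 155.3, 146.4]
tcp_rot: [0.003, -0.002, 1.0, 0.0]
force: [-0.1, -0.2, -0.4]
finger_gap: 0.821
gripper_force: 0.0
```

creep_tool(offsets=[{"aperture":0.45,"dx":127.7,"dy":-71},{"aperture":0.45,"dx":127.7,"dy":-71},{"aperture":0.45,"dx":127.7,"dy":-71},{"aperture":0.45,"dx":127.7,"dy":-71},{"aperture":0.45,"dx":127.7,"dy":-71,"dz":30},{"aperture":0.45,"dx":127.7,"dy":-71,"dz":80},{"aperture":0.45,"dx":127.7,"dy":-71,"dz":100},{"aperture":0.45,"dx":127.7,"dy":-71,"dz":100},{"aperture":0.45,"dx":127.7,"dy":-71,"dz":100}])

```text
time: 22.95
position: [473.6, 83.8, 43.0]
tcp_rot: [0.0, -0.002, 1.0, -0.0]
force: [-0.1, 0.2, 0.5]
finger_gap: 0.447
gripper_force: 0.0
```

Run:
```python
from h import *
o=manip.get_obs(); print(o["position"],o["tcp_rot"])
s=cam("side"); a=tile(s,282,250,64,80,6); u=proj(s,o["position"])[0].round().astype(int); b=tile(s,u[0],u[1],66,80,6)
cv2.imwrite("pics/g5.png",np.hstack([a,b]))
```

```text
[473.61120045  83.832899    43.04283001] [ 1.92694719e-04 -1.54091365e-03  9.99998794e-01 -1.13800279e-05]
```

View pics/g5.png

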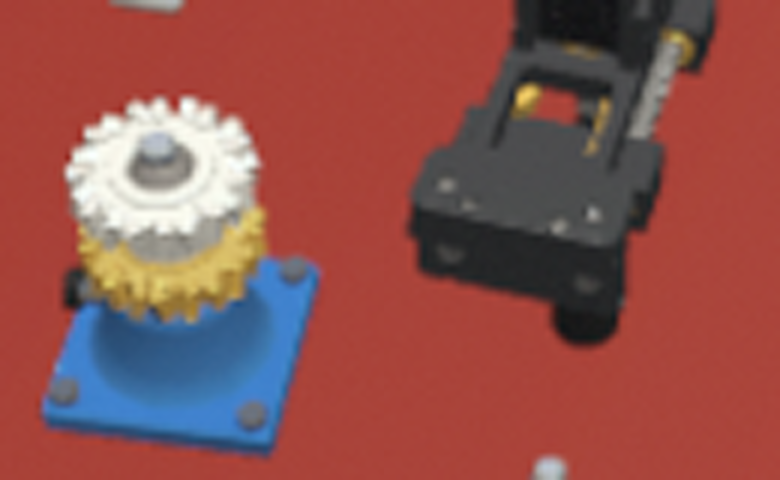

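The thick arbor is complete: the white cutter sits level at (162,165) on the collar and the gold cutter. The fingers are at the black collar (585,325).

creep_tool(offsets=[{"aperture":0.45,"dx":0.7,"dz":20},{"aperture":0.45,"dx":0.7,"dz":37.5},{"aperture":0.45,"dx":0.7,"dz":37.5},{"aperture":0.15,"dx":0.7,"dz":37.5},{"aperture":0.15,"dx":0.7,"dz":37.5},{"aperture":0.15,"dx":0.7,"dz":37.5},{"aperture":0.15,"dx":0.7,"dz":37.5},{"aperture":0.15,"dx":0.7,"dz":37.5}], grip_force=25)

```text
time: 23.8
position: [473.0, 83.7, 6.4]
tcp_rot: [0.001, -0.001, 1.0, -0.0]
force: [-1.0, 0.7, 7.7]
finger_gap: 0.281
gripper_force: 25.0
```

```bash
python3 -c "
from station import manip;o=manip.get_obs();print(o['position'],o['tcp_rot'])"
```

```text
[473.0377663   83.7450189    6.44953436] [ 1.31063879e-03 -1.45896940e-03  9.99998075e-01 -5.84840903e-05]
```

creep_tool(offsets=[{"aperture":0.15,"dz":-50},{"aperture":0.15,"dz":-100},{"aperture":0.15,"dz":-115},{"aperture":0.15,"dx":25.7,"dy":141.6,"dz":-115},{"aperture":0.15,"dx":25.7,"dy":141.6,"dz":-115},{"aperture":0.15,"dx":25.7,"dy":141.6,"dz":-115},{"aperture":0.15,"dx":25.7,"dy":141.6,"dz":-115},{"aperture":0.15,"dx":25.7,"dy":141.6,"dz":-115},{"aperture":0.15,"dx":25.7,"dy":141.6,"dz":-115},{"aperture":0.15,"dx":25.7,"dy":141.6,"dz":-115}])

```text
time: 24.8
position: [446.5, 224.1, 120.4]
tcp_rot: [0.0, -0.001, 1.0, -0.0]
force: [0.5, -1.5, 0.3]
finger_gap: 0.279
gripper_force: 25.0
```

creep_tool(offsets=[{"aperture":0.15,"dz":5},{"aperture":0.15,"dz":10},{"aperture":0.15,"dz":15},{"aperture":0.15,"dz":20},{"aperture":0.15,"dz":20}])

```text
time: 25.3
position: [445.8, 225.1, 99.4]
tcp_rot: [-0.001, -0.001, 1.0, -0.0]
force: [0.2, 0.1, -0.2]
finger_gap: 0.281
gripper_force: 25.0
```

creep_tool(offsets=[{"aperture":0.15,"dx":-0.9,"dz":3},{"aperture":0.15,"dx":-0.9,"dz":6},{"aperture":0.15,"dx":-0.9,"dz":9},{"aperture":0.15,"dx":-0.9,"dz":12},{"aperture":0.15,"dx":-0.9,"dz":12}])

```text
time: 25.8
position: [446.8, 225.2, 87.9]
tcp_rot: [-0.0, -0.001, 1.0, -0.0]
force: [-0.4, 0.0, -0.8]
finger_gap: 0.281
gripper_force: 25.0
```

creep_tool(offsets=[{"aperture":0.15,"dz":3},{"aperture":0.15,"dz":6},{"aperture":0.15,"dz":9},{"aperture":0.15,"dz":9}])

```text
time: 26.2
position: [446.8, 225.2, 78.8]
tcp_rot: [-0.0, -0.001, 1.0, -0.0]
force: [-0.6, -0.6, -0.7]
finger_gap: 0.278
gripper_force: 25.0
```

Sliding freely. Seat expected at TCP ≈ 61.4.

creep_tool(offsets=[{"aperture":0.15,"dz":4},{"aperture":0.15,"dz":8},{"aperture":0.15,"dz":12},{"aperture":0.15,"dz":15},{"aperture":0.15,"dz":16},{"aperture":0.15,"dz":16}])

```text
time: 26.8
position: [447.0, 225.3, 63.1]
tcp_rot: [-0.0, -0.001, 1.0, -0.0]
force: [-0.9, 0.4, -0.9]
finger_gap: 0.278
gripper_force: 25.0
```

creep_tool(offsets=[{"aperture":0.15,"dz":0.5},{"aperture":0.15,"dz":1},{"aperture":0.15,"dz":1}])

```text
time: 27.1
position: [447.0, 225.2, 62.3]
tcp_rot: [0.0, -0.001, 1.0, -0.0]
force: [-0.4, -0.2, -0.1]
finger_gap: 0.277
gripper_force: 25.0
```

creep_tool(offsets=[{"aperture":0.15,"dz":0.5},{"aperture":0.15,"dz":1},{"aperture":0.15,"dz":1}])

```text
time: 27.4
position: [447.1, 225.3, 61.5]
tcp_rot: [0.0, -0.001, 1.0, 0.0]
force: [-1.7, -0.4, 3.2]
finger_gap: 0.279
gripper_force: 25.0
```

creep_tool(offsets=[{"aperture":0.15,"dz":0.8},{"aperture":0.15,"dz":0.8},{"aperture":0.45},{"aperture":0.45},{"aperture":0.45},{"aperture":0.45,"dz":-20},{"aperture":0.45,"dz":-60},{"aperture":0.45,"dz":-85},{"aperture":0.7,"dz":-85}], grip_force=25)

```text
time: 28.3
position: [448.4, 225.7, 149.0]
tcp_rot: [0.003, -0.002, 1.0, 0.001]
force: [-0.4, -0.7, -0.0]
finger_gap: 0.517
gripper_force: 0.0
```

creep_tool(offsets=[{"aperture":0.7,"dx":-181.7,"dy":-375},{"aperture":0.7,"dx":-181.7,"dy":-375},{"aperture":0.7,"dx":-181.7,"dy":-375},{"aperture":0.7,"dx":-181.7,"dy":-375},{"aperture":0.7,"dx":-181.7,"dy":-375},{"aperture":0.7,"dx":-181.7,"dy":-375},{"aperture":0.7,"dx":-181.7,"dy":-375},{"aperture":0.7,"dx":-181.7,"dy":-375},{"aperture":0.7,"dx":-181.7,"dy":-375},{"aperture":0.7,"dx":-181.7,"dy":-375}])

```text
time: 29.3
position: [629.9, -151.5, 143.8]
tcp_rot: [-0.001, 0.0, 1.0, 0.0]
force: [0.0, 1.1, -0.5]
finger_gap: 0.703
gripper_force: 0.0
```

creep_tool(offsets=[{"aperture":0.7,"dz":50},{"aperture":0.7,"dz":100},{"aperture":0.7,"dz":100},{"aperture":0.7,"dz":100}])

```text
time: 29.7
position: [629.7, -148.2, 46.7]
tcp_rot: [-0.001, -0.002, 1.0, 0.0]
force: [0.2, -0.8, -0.1]
finger_gap: 0.704
gripper_force: 0.0
```

Run:
```python
from h import *
o=manip.get_obs(); print(o["position"],o["tcp_rot"])
s=cam("side"); a=tile(s,339,300,64,80,6); u=proj(s,o["position"])[0].round().astype(int); b=tile(s,u[0],u[1],66,80,6)
cv2.imwrite("pics/g6.png",np.hstack([a,b]))
```

```text
[ 629.70625715 -148.22695488   46.6722591 ] [-5.41999547e-04 -1.93417996e-03  9.99997943e-01  2.82599753e-04]
```

View pics/g6.png

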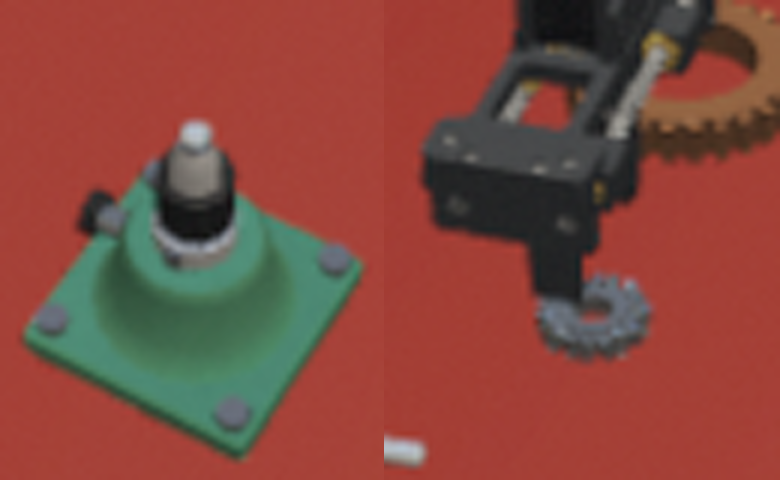

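The black collar is seated on the green stand's flange at (195,205). The fingers straddle the dark cutter at (595,315).

creep_tool(offsets=[{"aperture":0.7,"dy":-1,"dz":25},{"aperture":0.7,"dy":-1,"dz":41},{"aperture":0.7,"dy":-1,"dz":42},{"aperture":0.3,"dy":-1,"dz":42},{"aperture":0.3,"dy":-1,"dz":42},{"aperture":0.3,"dy":-1,"dz":42},{"aperture":0.3,"dy":-1,"dz":42},{"aperture":0.3,"dy":-1,"dz":42}], grip_force=30)

```text
time: 30.55
position: [630.8, -150.4, 6.5]
tcp_rot: [0.002, -0.002, 1.0, -0.001]
force: [-0.9, 1.9, 7.5]
finger_gap: 0.547
gripper_force: 30.0
```

```bash
python3 -c "
from station import manip;o=manip.get_obs();print(o['position'],o['tcp_rot'])"
```

```text
[ 630.84828902 -150.39120819    6.46502033] [ 1.67571111e-03 -1.56276907e-03  9.99997181e-01 -6.22933565e-04]
```

Only 5.5 mm is gripped, so I'll regrip lower.

creep_tool(offsets=[{"aperture":0.65},{"aperture":0.65,"dz":2},{"aperture":0.65,"dz":3},{"aperture":0.65,"dz":3},{"aperture":0.3,"dz":3},{"aperture":0.3,"dz":3},{"aperture":0.3,"dz":3},{"aperture":0.3,"dz":3},{"aperture":0.3,"dz":3}], grip_force=30)

```text
time: 31.45
position: [629.7, -150.2, 1.1]
tcp_rot: [-0.0, -0.001, 1.0, 0.0]
force: [-0.1, 0.0, -1.7]
finger_gap: 0.558
gripper_force: 30.0
```

```bash
python3 -c "
from station import manip;o=manip.get_obs();print(o['position'],o['tcp_rot'])"
```

```text
[ 629.73873984 -150.16134665    1.1303764 ] [-1.35725954e-04 -1.44670895e-03  9.99998941e-01  7.51250999e-05]
```

creep_tool(offsets=[{"aperture":0.3,"dz":-50},{"aperture":0.3,"dz":-100},{"aperture":0.3,"dz":-125},{"aperture":0.3,"dx":181.5,"dy":376,"dz":-125},{"aperture":0.3,"dx":181.5,"dy":376,"dz":-125},{"aperture":0.3,"dx":181.5,"dy":376,"dz":-125},{"aperture":0.3,"dx":181.5,"dy":376,"dz":-125},{"aperture":0.3,"dx":181.5,"dy":376,"dz":-125},{"aperture":0.3,"dx":181.5,"dy":376,"dz":-125},{"aperture":0.3,"dx":181.5,"dy":376,"dz":-125}])

```text
time: 32.45
position: [475.6, 166.1, 126.4]
tcp_rot: [0.0, -0.001, 1.0, 0.0]
force: [2.2, 0.4, -1.3]
finger_gap: 0.558
gripper_force: 30.0
```

```bash
python3 -c "
from station import manip;o=manip.get_obs();print(o['position'],o['tcp_rot'])"
```

```text
[475.57309764 166.09124239 126.432657  ] [ 1.55834937e-04 -1.26898128e-03  9.99999181e-01  5.19660396e-05]
```

creep_tool(offsets=[{"aperture":0.3,"dx":15,"dy":31},{"aperture":0.3,"dx":29.4,"dy":60.9},{"aperture":0.3,"dx":29.4,"dy":60.9},{"aperture":0.3,"dx":29.4,"dy":60.9},{"aperture":0.3,"dx":29.4,"dy":60.9,"dz":5},{"aperture":0.3,"dx":29.4,"dy":60.9,"dz":10},{"aperture":0.3,"dx":29.4,"dy":60.9,"dz":15},{"aperture":0.3,"dx":29.4,"dy":60.9,"dz":20},{"aperture":0.3,"dx":29.4,"dy":60.9,"dz":20},{"aperture":0.3,"dx":29.4,"dy":60.9,"dz":20}])

```text
time: 33.45
position: [447.2, 225.2, 106.1]
tcp_rot: [-0.0, -0.001, 1.0, -0.0]
force: [0.5, -0.3, -0.9]
finger_gap: 0.559
gripper_force: 30.0
```

```bash
python3 -c "
from station import manip;o=manip.get_obs();print(o['position'],o['tcp_rot'],o['force'])"
```

```text
[447.20913686 225.24564428 106.11804876] [-1.73457484e-04 -1.36931588e-03  9.99999046e-01 -5.24990300e-05] [ 0.50780321 -0.27587904 -0.91533318]
```

Aligned. Seat expected at TCP ≈ 78.

creep_tool(offsets=[{"aperture":0.3,"dz":3},{"aperture":0.3,"dz":6},{"aperture":0.3,"dz":9},{"aperture":0.3,"dz":12},{"aperture":0.3,"dz":15},{"aperture":0.3,"dz":18},{"aperture":0.3,"dz":18}])

```text
time: 34.15
position: [447.0, 225.3, 87.8]
tcp_rot: [-0.0, -0.001, 1.0, -0.0]
force: [0.3, 0.9, -1.0]
finger_gap: 0.555
gripper_force: 30.0
```

creep_tool(offsets=[{"aperture":0.3,"dz":3},{"aperture":0.3,"dz":6},{"aperture":0.3,"dz":8},{"aperture":0.3,"dz":8}])

```text
time: 34.55
position: [447.1, 225.3, 80.0]
tcp_rot: [-0.0, -0.001, 1.0, -0.0]
force: [0.6, -0.6, -1.1]
finger_gap: 0.556
gripper_force: 30.0
```

creep_tool(offsets=[{"aperture":0.3,"dz":0.5},{"aperture":0.3,"dz":1},{"aperture":0.3,"dz":1}])

```text
time: 34.85
position: [447.2, 225.4, 79.3]
tcp_rot: [0.0, -0.001, 1.0, 0.0]
force: [0.8, 0.2, -1.4]
finger_gap: 0.562
gripper_force: 30.0
```

creep_tool(offsets=[{"aperture":0.3,"dz":0.5},{"aperture":0.3,"dz":1},{"aperture":0.3,"dz":1}])

```text
time: 35.15
position: [447.1, 225.4, 78.2]
tcp_rot: [-0.0, -0.001, 1.0, -0.0]
force: [0.9, 0.5, -0.9]
finger_gap: 0.561
gripper_force: 30.0
```

creep_tool(offsets=[{"aperture":0.3,"dz":0.4},{"aperture":0.3,"dz":0.8},{"aperture":0.3,"dz":0.8}])

```text
time: 35.45
position: [447.3, 225.4, 78.0]
tcp_rot: [0.0, -0.001, 1.0, 0.0]
force: [-2.1, -1.6, 5.7]
finger_gap: 0.558
gripper_force: 30.0
```

Seated, with contact at 78.0. Release, retreat upward and toward the robot's left, clear of everything, and look.

creep_tool(offsets=[{"aperture":0.7},{"aperture":0.7},{"aperture":0.7},{"aperture":0.7,"dz":-20},{"aperture":0.7,"dz":-60},{"aperture":0.7,"dz":-100},{"aperture":0.7,"dz":-140},{"aperture":0.7,"dz":-140}])

```text
time: 36.25
position: [448.9, 225.9, 222.2]
tcp_rot: [0.005, -0.002, 1.0, 0.001]
force: [-0.3, 0.7, 0.8]
finger_gap: 0.7
gripper_force: 0.0
```

creep_tool(offsets=[{"aperture":0.7,"dy":-400},{"aperture":0.7,"dy":-400},{"aperture":0.7,"dy":-400},{"aperture":0.7,"dy":-400},{"aperture":0.7,"dy":-400},{"aperture":0.7,"dy":-400},{"aperture":0.7,"dy":-400},{"aperture":0.7,"dy":-400},{"aperture":0.7,"dy":-400},{"aperture":0.7,"dy":-400}])

```text
time: 37.25
position: [447.9, -175.2, 216.5]
tcp_rot: [-0.001, -0.0, 1.0, 0.001]
force: [0.4, -0.5, 0.5]
finger_gap: 0.7
gripper_force: 0.0
```

Run:
```python
from h import *
s,t=cam("side"),cam("top")
m=np.vstack([np.hstack([tile(s,282,250,66,50,6),tile(s,339,300,66,50,6)]),np.hstack([tile(t,252,178,66,50,6),tile(t,217,245,66,50,6)])])
cv2.imwrite("pics/fin.png",m)
for n,a,b in(("ring",(463,167),(327,139)),("bottle",(158,149),(208,325))): print(n,blob(t,a)[0].round(1),blob(s,b)[0].round(1))
```

```text
ring [462.9 166.8] [326.9 139.3]
bottle [158.3 148.3] [208.4 327.7]
```

View pics/fin.png

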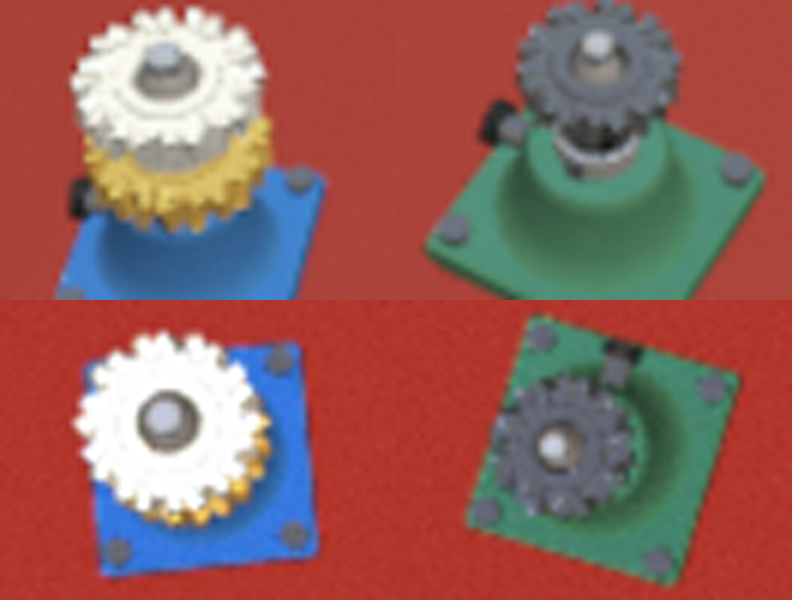

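Both stacks are level and complete: white over collar over gold at (170,75), and dark cutter over black collar at (600,70). The ring gear and bottle have not moved. Handing in.

```bash
python3 -c "
from station import manip;print(manip.hand_in())"
```

```text
the job is handed in; nothing more can be done
None
```

I made up both arbors in the order asked and handed the job in at about 37 s: every part was seated by contact and let go, both stacks look level in the last pictures, and the ring gear and bottle measured unmoved (I didn't re-measure the spanner).

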